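Gauge a seized tin under the sliding guard

ROBOT

A 7-joint arm with a two-finger parallel gripper is mounted at the origin on the work surface. World frame = base frame: x ahead of the robot, y to its left, z up, the work surface at z = 0. Lengths are in m, angles in rad, forces in N, time in s.
With the tool pointing down it reaches from about 0.4 to 0.85 m from the base axis. Payload 6.9 kg.
Tool frame: the origin (TCP) lies midway between the tips of the shut fingers; the grasp point (between the pads) lies behind it (ctrl.pinch_z is the z of the grasp point in the tool frame, in m); z points along the fingers, y is the line along which they close (so a half turn about z gives the same grasp; the last joint's range is limited). The gripper opens to 85 mm and grips with 20 to 120 N. Pads are 22 mm wide; open, the fingers measure 114 mm over their backs; the gripper's body (76 mm by 85 mm) begins 54 mm behind the grasp point. The pads swing forward as they close: fully open they stand 13 mm farther back than shut.
Start: joints at [0.105, 0.507, -0.238, 1.5, 0.126, 1.149, -0.155], TCP at [0.625, -0, 0.231] pointing down, gripper open.
Joint ranges: [-3.08, 3.08], [-0.24, 2.05], [-1.43, 1.35], [0, 2.5], [-1.52, 4.66], [0.17, 1.96], [-2.89, 2.89]. Speed limits (rad/s): [2.39, 2.39, 3.14, 3.14, 3.14, 3.14, 3.14].

INTERFACE

Orientations are given as a unit quaternion [w, x, y, z].
In Python, from station import ctrl, get_state, vision, ticket, models gives the robot as it stands. Calls block until the motion is done:
- ctrl.movep(position, orientation): joint-space move of the TCP to a pose.
- ctrl.movel(position, frame=None, max_speed=0.15): straight line of the TCP; frame=None keeps the orientation; max_speed is the mean speed in m/s.
- ctrl.set_joints(angles): joint-space move.
- ctrl.ungrasp() and ctrl.close_gripper(force=None): open the fingers fully, or close them until they stop; force is the grip in N (None keeps the last).
- ctrl.pause(seconds).
- ctrl.ik(position, orientation): joint angles nearest the present ones, or None.
- get_state(): the state.
- vision.grab_frame(name): name is "scene" or "side" or "wrist"; returns (picture, depth): 420x560x3 uint8, blue, green, red; 420x560 float32, m along the optical axis (not along the pixel's ray), 0 where there is no reading.
- vision.camera_info(name): a dict with "mtx" (3x3 intrinsics, pixels), "R" (3x3) and "t" (3): a world point X has camera coordinates R X + t; the wrist camera has in their place "hand_eye" (4x4, takes a point from camera to tool coordinates, whose origin is the TCP and whose axes are the flange's). Camera axes: x right, y down, z forward; pixel columns grow to the right and rows downward; lengths in m; the calibration is good to about 2 mm. A picture is of the moment at which its call begins: read the wrist's pose just before it. camera_info takes no time and is no camera call.
A pose or a line that the arm cannot do raises ctrl.Unreachable and nothing moves.
- ticket.close_job(): hands the job in; it is judged then, once.
Trained networks look in the newest picture that a camera, given by its name, has taken for a name from the list of things; names that differ only in an ending like _2 or _b are one class to them, and where a whole thing is asked for, a point or a joint stands for the part that bears it (a point fixed in the world has none). Each returns a list of dicts, best first, with "p" (0 to 1); they miss things now and then, are a little off and sometimes report something else, mostly with a low value. They report only what shows in the picture. A call takes as long as a camera call. They do not tell look-alikes from the thing itself.
- models.recognise(camera, target): "point" ([column, row] in pixels, amid what is visible of it).
- models.masks_of(camera, target): "mask" (420x560 bool, what is visible of it) and "point" ([column, row] in pixels, amid what is visible of it).
The state is a dict: "time": time; "qpos": joint angles; "qd": joint speeds; "tau": joint torques, N m; "tcp_pos": TCP position; "eef_rot": TCP orientation; "contact_force": force on the tool from outside, world axes, zero at the start; "wrist_torque": the same for the moment, N m; "width": finger opening in m; "gripper_force": force on a finger pad.
Only numpy, scipy, OpenCV 4.12 (cv2) and the standard library are available. Lean on these libraries where they do the work, as an engineer would, in place of code of your own. Each camera call takes 0.05 s, during which the arm holds its last target. There are 200 camera calls.

TASK

First slide the clear guard of the sloped examination stand to the robot's left, off the tin, until it is fully open, then take the square-handled gauge out of its holder and hold its spring tip inside the ring marked on the tin, with the gauge square to the tin's sloping face and pressed gently, at about 3 N (plunger about half way in, never rammed against its stop). Finish while still holding the gauge there, steady, with the guard open; do not put it down or let go. Leave the torch and everything else on the table where it stands.

Things in the scene. Friction and masses are not known exactly. Their poses are not given: they have to be found in the camera images.
- stand: Fixed grey stand 380 mm wide (y), 200 deep (x). Its top slopes 0.35 rad: low edge 70 mm high at the robot side (-x), middle 105, back 140. Right half (-y): well 150x150 mm, 32 deep, centred 95 mm right of the middle, a flat tin in it. Left half plain: the guard parks there. Rails 10 mm high along front and back edges. Origin: centre of footprint on the table; y left along the rails, z up.
- guard (a joint): How far the clear guard (165 mm wide, 160 deep, 5 thick, 2 mm above the slope) has been slid left (stand's +y), in m: 0 = shut over the well, 0.17 = fully open at its end stop, well free. About 1.5 N moves it; it stays where it is left.
- grip (a point): Grip point on the guard's black fin, which stands square on the clear plate near its left edge. Fin: 14 mm thick along the rails (y), 50 long up the slope (x), 35 high. The point is in its middle, 23 mm above the plate, 12 below the fin's top. Axes: x up the slope, y left along the rails, z square out of the slope.
- mark (a point): Centre of the marked spot, a thin black ring (24 mm inside, 30 outside diameter) on the upper face of the flat aluminium tin (110x85x18 mm) in the well, 14 mm below the surface round the well. The tin lies up to 26 mm left or right of the well's middle and stays put when pressed. z: square out of the face, leaning 20 degrees to the stand's front; x up the slope, y left along the rails.
- gauge: Gauge, 150 g, upright in one of two like holders: grey square handle 28x28x90 mm above a round steel nose (20 mm diameter, 25 long) with a thin plunger below. Origin: centre of the nose's lower end; z up along the gauge, handle from z=25 to 115 mm (top), x, y square to its flats; plunger tip at z=-20 when out. In the holder only the handle shows, 60 to 150 mm above the table.
- tip (a point): End of the gauge's spring plunger (8 mm diameter), on the gauge's axis; its z axis is the gauge's axis (towards the handle).
- plunger (a joint): How far the gauge's plunger is pushed in, in m: 0 = out, 0.014 = fully in. Spring: about 0.9 N to start it, 3 N at half way (0.007), 5.1 N when fully in.
- holder: The holder in which the gauge stands: fixed black block 70x70x60 mm with a hole 25 mm in diameter, 55 deep, in its top; the gauge's handle rests on its top. Its like neighbour holds a round torch; which is left or right changes. Origin: centre of underside.
- torch: round black metal torch, 30 mm diameter with a wider 40 mm head on top, standing in the other holder, its top 158 mm above the table; origin at the lower end of its 25 mm spigot (leave alone).
- charger_a: white phone charger, 45x45x30 mm block with two short prongs up; origin centre of underside (leave alone).
- charger_b: second white phone charger like the first; origin centre of underside (leave alone).
- tape: roll of brown tape lying flat, 90 mm outer diameter, 25 mm high; origin centre of underside (leave alone).
- jar: white jar, 56 mm diameter, 80 mm high; origin centre of underside (leave alone).
- carton: small brown carton 70x50x40 mm; origin centre of underside (leave alone).
There are look-alikes about, which are no part of the job. Leave any green look-alike of the gauge alone. Leave any orange look-alike of the holder alone.

How it is judged:
On the way, in this order (a step that is already met when the one before it is completed fails the run):
1. the guard is slid fully open while the gauge is still in its holder (value of joint guard above 0.155 m and distance between gauge and holder below 0.05 m), for 0.2 s.
2. the gauge is out of its holder, in the fingers (z of gauge in the frame of holder above 0.085 m and contact force between the fingers and gauge above 1 N), for 0.2 s.
At the end, for the whole second after the job is handed in: The guard is open (at least 150 of 170 mm); the fingers hold the gauge; its tip is within 8 mm of the ring's centre (wholly inside the ring), its axis within 8 degrees (0.14 rad) of square to the tin's face, pressing with 1.5 to 4.5 N (plunger in by 2 to 12.5 mm), steady to 10 mm/s (value of joint guard above 0.15 m and distance between tip and mark below 0.008 m and angle between the z axis of gauge and the z axis of mark, either way round below 0.14 rad and angle between gauge's own z axis and vertical below 1 rad and contact force between gauge and stand between 1.5 and 4.5 N and value of joint plunger between 0.002 and 0.0125 m and contact force between the fingers and gauge above 1 N and linear speed of gauge below 0.01 m/s); the arm keeps its last pose, push and grip.
It fails at once if the gauge is rammed: more than 12 N between it and the stand or tin (contact force between gauge and stand above 12 N).
It fails at once if a bystander (torch, charger, tape, jar or carton) is moved by more than 20 mm (torch 30 mm) (distance of torch from where it was at the start of the episode above 0.03 m or distance of any of charger_a, charger_b, tape, jar, carton from where it was at the start of the episode above 0.02 m).
It also fails if it takes over 59 s, if anything falls off the work surface, if the arm or the gripper's body presses on something with over 40 N, if the wrist force passes 120 N, or if a joint passes its speed limit or range.

## Working session

There is one attempt and no reset: what is moved stays moved. The work goes in short steps, each a Python script; the robot and the scene stay as the last script left them, time stands still between calls to the robot, and variables do not carry over. Pictures are saved under pics/ and viewed, at most 10 in all, crops included, and the job is handed in when it is done.

```bash
ls; mkdir -p pics
cat > h.py <<'E'
import numpy as np, cv2
from scipy.spatial.transform import Rotation as Ro
from station import ctrl,get_state,vision,ticket,models
def cloud(name,d):
    c=vision.camera_info(name);K=np.array(c["mtx"])
    v,u=np.mgrid[:d.shape[0],:d.shape[1]]
    P=np.stack([(u-K[0,2])/K[0,0]*d,(v-K[1,2])/K[1,1]*d,d],-1)
    if "R" in c: P=(P-np.array(c["t"]))@np.array(c["R"])
    else:
        H=np.array(c["hand_eye"]);P=P@H[:3,:3].T+H[:3,3]
        s=get_state();q=s["eef_rot"];P=P@rot(q).as_matrix().T+np.array(s["tcp_pos"])
    P[d<=0]=np.nan
    return P
def rot(q): return Ro.from_quat([q[1],q[2],q[3],q[0]])
def quat(M):
    q=Ro.from_matrix(M).as_quat();return [q[3],q[0],q[1],q[2]]
E
python3 - <<'E'
from h import *
np.set_printoptions(precision=3,suppress=True)
s=get_state();print({k:s[k] for k in("time","tcp_pos","eef_rot","width")},ctrl.pinch_z)
out=[]
for n in("scene","side"):
    im,d=vision.grab_frame(n);cv2.imwrite(f"pics/{n}0.png",im);P=cloud(n,d);np.save(n+"P.npy",P)
    for t in("stand","guard","gauge","holder","torch","mark"):
        try:
            for r in models.masks_of(n,t)[:3]:
                m=r["mask"];print(n,t,round(r["p"],2),np.round(r["point"]),np.nanmedian(P[m],0),m.sum())
        except Exception as e: print(n,t,e)
E
```

```text
pics
{'time': 0.0, 'tcp_pos': array([ 0.624, -0.   ,  0.23 ]), 'eef_rot': array([-0.001,  0.707,  0.707, -0.001]), 'width': 0.08548697300837706} -0.0187
scene stand 0.92 [338. 218.] [0.655 0.049 0.093] 10883
scene stand 0.57 [190. 194.] [ 0.366 -0.299  0.019] 512
scene guard 0.72 [307. 196.] [ 0.561 -0.007  0.116] 1129
scene gauge 0.9 [143. 185.] [ 0.422 -0.401  0.094] 479
scene gauge 0.68 [280. 173.] [ 0.409 -0.04   0.1  ] 332
scene gauge 0.64 [214. 192.] [ 0.505 -0.232  0.108] 547
scene holder 0.92 [214. 218.] [ 0.526 -0.23   0.046] 886
scene holder 0.74 [127. 274.] [ 0.709 -0.423  0.052] 1454
scene holder 0.61 [310. 176.] [0.381 0.044 0.059] 404
scene torch 0.56 [157. 194.] [ 0.521 -0.355  0.124] 554
scene mark 0.24 [190. 196.] [ 0.365 -0.299  0.019] 508
side stand 0.7 [241. 244.] [0.553 0.112 0.097] 12786
side guard 0.82 [264. 210.] [ 0.554 -0.006  0.11 ] 3176
side gauge 0.97 [326. 232.] [ 0.394 -0.029  0.09 ] 545
side gauge 0.84 [326. 175.] [ 0.492 -0.22   0.111] 298
side gauge 0.82 [376. 163.] [ 0.411 -0.394  0.089] 399
side holder 0.94 [298. 146.] [ 0.677 -0.405  0.053] 461
side holder 0.57 [322. 200.] [ 0.481 -0.204  0.048] 677
side holder 0.57 [318. 276.] [0.366 0.081 0.053] 1228
side torch 0.61 [341. 150.] [ 0.505 -0.346  0.122] 360
side mark 0.4 [260. 210.] [ 0.554 -0.006  0.111] 3007
```

View pics/scene0.png

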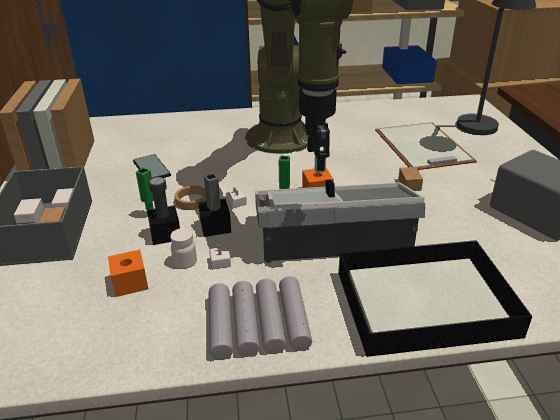

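View pics/side0.png

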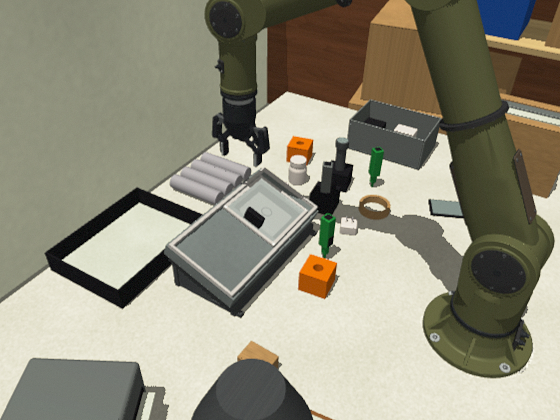

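The pictures show these candidates for the gauge: a grey square handle in a black holder, scene (213,190) / side (326,178); a green look-alike at scene (145,185) and another at (285,172); and the round torch with a wider head at scene (158,195). I choose the grey one. The fin is at scene (330,187) / side (254,216). Next I fit the geometry and take a close crop.

```bash
cat > fit.py <<'E'
from h import *
np.set_printoptions(precision=4,suppress=True)
im=cv2.imread("pics/side0.png");P=np.load("sideP.npy")
ims=cv2.imread("pics/scene0.png");PS=np.load("sceneP.npy")
def region(P,lo,hi): return np.all((P>lo)&(P<hi),-1)
# stand plane RANSAC
for nm,Q in(("side",P),("scene",PS)):
    m=region(Q,[.38,-.2,.06],[.85,.35,.16]);X=Q[m];rng=np.random.default_rng(0);best=None
    for i in range(800):
        a,b,c=X[rng.choice(len(X),3,False)];n=np.cross(b-a,c-a);L=np.linalg.norm(n)
        if L<1e-5: continue
        n/=L;n*=np.sign(n[2])
        if abs(n[2]-np.cos(.35))>.06: continue
        k=(abs((X-a)@n)<.002).sum()
        if best is None or k>best[0]: best=(k,n,a)
    k,n,a=best;I=X[abs((X-a)@n)<.003];c=I.mean(0);n=np.linalg.svd(I-c,full_matrices=False)[2][2];n*=np.sign(n[2])
    yaw=np.arctan2(-n[1],-n[0])
    xs=np.array([np.cos(yaw),np.sin(yaw),0]);ys=np.array([-xs[1],xs[0],0])
    print(nm,k,n,"tilt",np.arccos(n[2]),"yaw",yaw,"c",c)
    ux=np.cross(ys,n)
    print(" slope ext",np.percentile((I-c)@ux,[.5,99.5]),"y ext",np.percentile((I-c)@ys,[.5,99.5]),"z0.105 at",(0.105-c[2]))
    A=X[abs((X-c)@n-.005)<.012]
    r=cv2.minAreaRect(np.stack([(A-c)@ux,(A-c)@ys],1).astype(np.float32));print(" rect",r, "origin",c+r[0][0]*ux+r[0][1]*ys)
    # fin: dark points above plane
    img=im if nm=="side" else ims
    h=(Q-c)@n; f=(h>.012)&(h<.045)&m&(img.max(-1)<60)
    F=Q[f];print(" fin",len(F),np.median(F,0),np.percentile((F-c)@ux,[2,98]),np.percentile((F-c)@ys,[2,98]),np.percentile((F-c)@n,[2,98]))
    g=region(Q,[.42,-.3,.07],[.58,-.17,.17]);G=Q[g];top=G[(G[:,2]>.14)]
    print(" gauge top z",np.percentile(G[:,2],[98,99.5]),len(top),cv2.minAreaRect(top[:,:2].astype(np.float32)))
    g=region(Q,[.42,-.32,.054],[.6,-.15,.064]);print(" holder top",cv2.minAreaRect(Q[g][:,:2].astype(np.float32)))
a=cv2.resize(im[135:245,215:355],None,fx=4,fy=4,interpolation=2);b=cv2.resize(ims[150:250,130:260],None,fx=4.4,fy=4.4,interpolation=2)
b=b[:,:];cv2.imwrite("pics/crop1.png",a)
E
python3 fit.py
```

```text
side 4357 [-0.3416  0.0426  0.9389] tilt 0.35138755014808626 yaw -0.12406612527715465 c [0.5625 0.0881 0.1049]
 slope ext [-0.1057  0.1042] y ext [-0.2159  0.1675] z0.105 at 0.00012892430886786432
 rect ((-0.03653433918952942, -0.02951081097126007), (0.28231507539749146, 0.3862626254558563), 4.265151023864746) origin [0.5248 0.0631 0.0923]
 fin 256 [0.5481 0.0559 0.1329] [-0.1654  0.0267] [-0.1509 -0.0284] [0.0127 0.0406]
 gauge top z [0.1501 0.1506] 73 ((0.49445056915283203, -0.2295556366443634), (0.027147142216563225, 0.03401840478181839), 19.794342041015625)
 holder top ((0.49796104431152344, -0.2566934823989868), (0.07079244405031204, 0.12827511131763458), 6.836878299713135)
scene 1664 [-0.3367  0.0424  0.9407] tilt 0.3462360786863334 yaw -0.12530602787890022 c [0.5679 0.0575 0.1128]
 slope ext [-0.1519  0.0986] y ext [-0.1859  0.1922] z0.105 at -0.007776863485825375
 rect ((-0.04752376675605774, 0.0009145438671112061), (0.2904188632965088, 0.38114598393440247), 4.123631477355957) origin [0.5237 0.064  0.0966]
 fin 131 [0.5659 0.045  0.1374] [-0.1481  0.0212] [-0.1276 -0.0017] [0.0126 0.0385]
 gauge top z [0.1522 0.1536] 112 ((0.49647921323776245, -0.23147274553775787), (0.03121011145412922, 0.028107747435569763), 20.766433715820312)
 holder top ((0.49862420558929443, -0.25945648550987244), (0.07903802394866943, 0.12756462395191193), 5.290531635284424)
```

View pics/crop1.png

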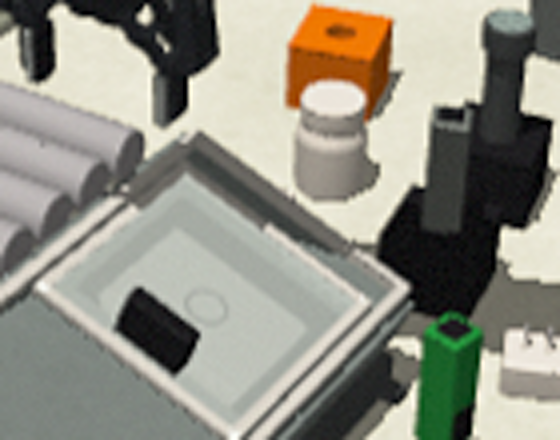

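The crop shows the grey square gauge in its black holder at crop (450,170), and the round torch behind it. The fin is at crop (158,330), with the ring on the tin visible through the guard. The choice is confirmed, so I hover over the fin and refine with the wrist camera.

```bash
cat >> h.py <<'E'
yaw=-.1245;al=.35
xs=np.array([np.cos(yaw),np.sin(yaw),0]);ys=np.array([-xs[1],xs[0],0]);zz=np.array([0,0,1.])
n=-np.sin(al)*xs+np.cos(al)*zz; ux=np.cross(ys,n)
S=np.array([.559,.064,.105])   # middle of slope
def tool(ydir,zdir):
    z=zdir/np.linalg.norm(zdir);y=ydir-ydir@z*z;y/=np.linalg.norm(y)
    # choose sign nearest present tool y
    if y@rot(get_state()["eef_rot"]).as_matrix()[:,1]<0:y=-y
    return np.stack([np.cross(y,z),y,z],1)
def tcp_for(p,R): return p-R[:,2]*ctrl.pinch_z   # grasp point at p
def loc(Q): D=Q-S; return np.stack([D@ux,D@ys,D@n],-1)
E
python3 - <<'E'
from h import *
np.set_printoptions(precision=4,suppress=True)
def fin(img,Q,tag):
    L=loc(Q);f=(abs(L[...,0])<.08)&(abs(L[...,1]+.05)<.09)&(L[...,2]>.010)&(L[...,2]<.05)&(img.max(-1)<70)
    F=L[f];print(tag,len(F),np.percentile(F,[3,50,97],axis=0).tolist())
    t=F[F[:,2]>np.percentile(F[:,2],97)-.004];print("  top",t.mean(0),np.ptp(t,0));return F
fin(cv2.imread("pics/side0.png"),np.load("sideP.npy"),"side")
fin(cv2.imread("pics/scene0.png"),np.load("sceneP.npy"),"scene")
R=tool(ys,-n)
p=S+0*ux-.04*ys+.17*n
print("ik",ctrl.ik(tcp_for(p,R),quat(R)))
ctrl.movep(tcp_for(p,R),quat(R))
im,d=vision.grab_frame("wrist");cv2.imwrite("pics/wrist1.png",im);Q=cloud("wrist",d);np.save("w1.npy",Q)
fin(im,Q,"wrist")
L=loc(Q)
for r in models.masks_of("wrist","mark")[:2]: print("mark",r["p"],r["point"],np.nanmedian(L[r["mask"]],0))
for r in models.masks_of("wrist","grip")[:2]: print("grip",r["p"],r["point"],np.nanmedian(L[r["mask"]],0))
E
```

```text
side 232 [[-0.019141392373808873, -0.019693601949200515, 0.011692715539810005], [0.003785899859887391, -0.00846634338272517, 0.03129072042375343], [0.026890527342625054, -0.004164721888896216, 0.04013486321746244]]
  top [ 0.0048 -0.0124  0.0383] [0.0476 0.0165 0.0055]
scene 124 [[-0.006569060476967089, -0.021589401714022762, 0.011017461338496704], [0.027240782744881026, -0.014760616922622847, 0.027569577055339113], [0.033086715346248734, -0.006469327309692886, 0.04137393261742577]]
  top [ 0.0173 -0.0148  0.0402] [0.0386 0.0139 0.0042]
ik [ 0.2744  0.1551 -0.5325  2.082   0.3489  0.6235  0.953 ]
wrist 1141 [[-0.016614331411879443, -0.02087081734766896, 0.017105796775343626], [0.0036828852195314996, -0.014126795745363898, 0.03853160426662557], [0.030353716421752042, -0.007139426054277944, 0.03993950760266837]]
  top [ 0.0069 -0.0139  0.0386] [0.0494 0.0161 0.0046]
grip 0.85 [242.4, 196.3] [ 0.0023 -0.075   0.0021]
```

View pics/wrist1.png

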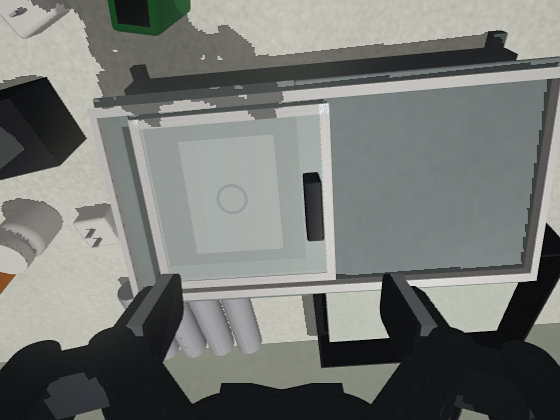

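The wrist view shows the fin at (314,207), the ring through the glass at (232,199), and open space on the left half. I grasp the fin and slide it.

```bash
cat > slide.py <<'E'
from h import *
np.set_printoptions(precision=4,suppress=True)
R=tool(ys,-n)
g=S+.006*ux-.0139*ys+.030*n
ctrl.movel(tcp_for(g+.06*n,R),quat(R)); ctrl.movel(tcp_for(g,R),quat(R),max_speed=.06)
s=get_state();f0=np.array(s["contact_force"]);print("down",s["time"],f0)
ctrl.close_gripper(25);ctrl.pause(.1);s=get_state();print("w",s["width"],s["gripper_force"],s["contact_force"])
if s["width"]>.008:
    st=np.array(s["tcp_pos"]);k=0
    while k<.18:
        k+=.03 if k<.14 else .005
        ctrl.movel(st+k*ys,quat(R),max_speed=.12 if k<.145 else .05)
        s=get_state();f=np.array(s["contact_force"]);print(round(k,3),loc(np.array(s["tcp_pos"])),loc(S+f),s["width"])
        if abs(f@ys)>10: break
print(s["time"])
E
python3 slide.py
```

```text
down 3.7417 [ 0.0931  0.3432 -0.0597]
w 0.015191962916554636 24.325330984429456 [-1.4619 -0.6647  3.8599]
0.03 [0.0036 0.0179 0.0122] [-8.8637  0.2647 18.4644] 0.014880013437026114
0.06 [0.0015 0.0479 0.0125] [-14.969   -0.9957  28.0611] 0.014392155473260402
0.09 [0.0001 0.078  0.0125] [-19.3166  -0.7535  28.9915] 0.015267083959232418
0.12 [-0.0008  0.1082  0.0123] [-20.0128  -1.5458  26.5443] 0.01493130047143601
0.15 [-0.0023  0.1369  0.0125] [-25.0961  -3.5478  31.7944] 0.0146083320631394
0.155 [-0.002   0.1369  0.0122] [-23.4274 -14.0599  36.7684] 0.015007206055895667
7.0833
```

Run:
```python
from h import *
np.set_printoptions(precision=4,suppress=True)
R=tool(ys,-n)
ctrl.ungrasp();s=get_state();print(s["contact_force"],s["width"])
t=np.array(s["tcp_pos"])
ctrl.movel(t+.07*n,quat(R))
p=S+0*ux+.03*ys+.20*n
ctrl.movel(tcp_for(p,R),quat(R),max_speed=.25)
s=get_state();print(s["contact_force"],s["time"])
im,d=vision.grab_frame("wrist");cv2.imwrite("pics/wrist2.png",im);Q=cloud("wrist",d);np.save("w2.npy",Q)
L=loc(Q);f=(abs(L[...,0])<.08)&(abs(L[...,1]-.12)<.07)&(L[...,2]>.010)&(L[...,2]<.05)&(im.max(-1)<70)
F=L[f];print(len(F),np.percentile(F,[3,50,97],axis=0)); t=F[F[:,2]>.035];print(t.mean(0))
```

```text
[0.024 0.869 0.257] 0.08550418141306593
[ 0.7892 -0.7163  0.9106] 9.1333
1086 [[-0.0291  0.1296  0.0123]
 [-0.0132  0.1323  0.0383]
 [ 0.0174  0.1433  0.0442]]
[-0.012   0.1347  0.0419]
```

View pics/wrist2.png

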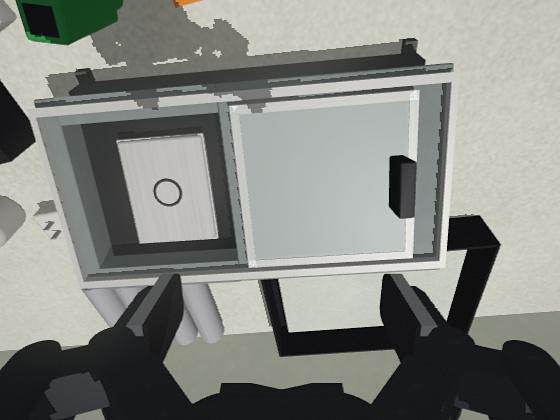

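The guard is moved to the left: the fin is at (402,187), the tin is free, and the ring is at (168,192). The plate still has about 25 px to the left end rim. The rails look turned relative to my yaw estimate, so I re-measure the stand.

Run:
```python
from h import *
np.set_printoptions(precision=4,suppress=True)
im=cv2.imread("pics/wrist2.png");Q=np.load("w2.npy");s=get_state()
print(rot(s["eef_rot"]).as_matrix()-tool(ys,-n))
def px(u,v): return Q[v-1:v+2,u-1:u+2].reshape(-1,3).mean(0)
# plane pieces
def plane(m):
    X=Q[m];X=X[~np.isnan(X).any(1)];c=np.median(X,0)
    for _ in range(4):
        nn=np.linalg.svd(X-X.mean(0),full_matrices=False)[2][2];r=(X-X.mean(0))@nn;X=X[abs(r)<max(.0015,1.5*r.std())]
    nn*=np.sign(nn[2]);return nn,X.mean(0),len(X)
def poly(p):
    m=np.zeros(im.shape[:2],np.uint8);cv2.fillPoly(m,[np.array(p)],1);return m>0
print("plain",plane(poly([(255,120),(380,110),(380,240),(265,250)])))
print("tin",plane(poly([(125,145),(195,140),(205,232),(145,236)])))
print("table",plane(poly([(470,20),(550,20),(550,150),(480,150)])))
# tin edges: bright region
L=Q
g=im.min(-1);t=(g>120)&poly([(105,125),(220,125),(228,250),(125,250)])
k,lab,st,_=cv2.connectedComponentsWithStats(t.astype(np.uint8));i=1+st[1:,4].argmax();print(st[i])
nn,c,_=plane(lab==i);nn0=nn
for a in("tin",):
    X=Q[lab==i];X=X[~np.isnan(X).any(1)];X=X[abs((X-c)@nn)<.004]
    e1=np.cross([0,1,0],nn);e1/=np.linalg.norm(e1);e2=np.cross(nn,e1)
    r=cv2.minAreaRect(np.stack([(X-c)@e1,(X-c)@e2],1).astype(np.float32));print(r,e1,e2)
# outer corners of stand from image
for p in[(40,103),(452,70),(445,262),(90,284)]: print(p,px(*p))
# minAreaRect from side cloud of points close to plane +rails top view
P=np.load("sideP.npy");h=P-S
m=(abs(h@n)<.02)&(abs(h[...,0])<.16)&(abs(h[...,1])<.27)
X=P[m];r=cv2.minAreaRect(X[:,:2].astype(np.float32));print("side",r)
```

```text
[[-0.0006 -0.0007 -0.0013]
 [-0.0006  0.0001  0.0004]
 [ 0.0013  0.     -0.0005]]
plain (array([-0.3423,  0.013 ,  0.9395]), array([0.5615, 0.1322, 0.1094]), 15324)
tin (array([-0.3424,  0.0121,  0.9395]), array([ 0.5639, -0.0225,  0.0901]), 5894)
table (array([0.0003, 0.0006, 1.    ]), array([ 0.5371,  0.3556, -0.0002]), 9364)
[ 116  133  103  111 8028]
((0.002635776996612549, -0.0004914924502372742), (0.08741102367639542, 0.11225708574056625), 87.97650146484375) [ 0.9395 -0.      0.3427] [ 0.0045  0.9999 -0.0123]
(40, 103) [ 0.4695 -0.1169  0.0719]
(452, 70) [0.4859 0.2542 0.0723]
(445, 262) [0.6958 0.2713 0.1043]
(90, 284) [ 0.6388 -0.1176  0.1441]
side ((0.5346514582633972, 0.06564396619796753), (0.5354453921318054, 0.2711450457572937), 89.9224853515625)
```

```bash
sed -i 's/^yaw=.*/yaw=-.036;al=.35/; s/^S=.*/S=np.array([.567,.066,.105])/' h.py
cat > slide2.py <<'E'
from h import *
np.set_printoptions(precision=4,suppress=True)
Q=np.load("w2.npy");im=cv2.imread("pics/wrist2.png");L=loc(Q)
f=(abs(L[...,0])<.08)&(abs(L[...,1]-.12)<.07)&(L[...,2]>.033)&(L[...,2]<.05)&(im.max(-1)<80)
F=L[f];r=cv2.minAreaRect(F[:,:2].astype(np.float32));print("fin",r,F[:,2].mean())
fx,fy=r[0]
for u in range(406,452,4): print(u,im[140,u].max(),L[140,u])
R=tool(ys,-n);g=S+fx*ux+fy*ys+.031*n
ctrl.movel(tcp_for(g+.06*n,R),quat(R),max_speed=.25); ctrl.movel(tcp_for(g,R),quat(R),max_speed=.08)
ctrl.close_gripper(25);ctrl.pause(.1);s=get_state();print("w",s["width"],s["contact_force"],s["time"])
if s["width"]>.008:
    st=np.array(s["tcp_pos"]);k=0
    while k<.03:
        k+=.005
        ctrl.movel(st+k*ys,quat(R),max_speed=.05)
        s=get_state();f=np.array(s["contact_force"]);print(round(k,3),loc(np.array(s["tcp_pos"])),loc(S+f))
        if abs(f@ys)>12: break
    ctrl.ungrasp();t=np.array(get_state()["tcp_pos"]);ctrl.movel(t+.08*n,quat(R),max_speed=.2)
    im,d=vision.grab_frame("wrist");Q=cloud("wrist",d);L=loc(Q)
    f=(abs(L[...,0])<.08)&(abs(L[...,1]-.12)<.08)&(L[...,2]>.033)&(L[...,2]<.05)&(im.max(-1)<80)
    print("fin after",len(L[f]),cv2.minAreaRect(L[f][:,:2].astype(np.float32)));print(get_state()["time"])
    cv2.imwrite("pics/wrist3.png",im)
E
python3 slide2.py
```

```text
fin ((-0.000758657231926918, 0.13599970936775208), (0.013684844598174095, 0.04934486746788025), 89.56890106201172) 0.04082644785841003
406 190 [-0.0375  0.1456  0.0055]
410 221 [-0.0376  0.1483  0.0082]
414 219 [-0.0371  0.1524  0.0066]
418 131 [-0.0358  0.1584 -0.0004]
422 137 [-0.0358  0.1613  0.0017]
426 137 [-0.0352  0.1657 -0.0006]
430 137 [-0.035   0.1691  0.0002]
434 138 [-0.0346  0.173  -0.0006]
438 140 [-0.0346  0.1758  0.0014]
442 76 [-0.0342  0.1799  0.0004]
446 89 [-0.0346  0.1814  0.0053]
450 217 [-0.0349  0.1832  0.0092]
w 0.013478893664424226 [-1.6452 -3.3302  5.6441] 11.5917
0.005 [-0.0007  0.1352  0.0124] [ -0.9878 -12.2549  11.2077]
fin after 1733 ((-0.0007078684866428375, 0.13561736047267914), (0.05018266662955284, 0.013207860291004181), 0.10340504348278046)
13.1333
```

The guard is at its end stop: 12 N resistance, with the plate edge at 0.155 as expected when fully open. Next is the gauge, so I hover and measure.

Run:
```python
from h import *
np.set_printoptions(precision=4,suppress=True)
t=np.array(get_state()["tcp_pos"]);R0=rot(get_state()["eef_rot"]).as_matrix()
ctrl.movel(t+[0,0,.08],quat(R0),max_speed=.3)
a=np.radians(20);yd=np.array([-np.sin(a),np.cos(a),0])
for d in(yd,np.array([yd[1],-yd[0],0])):
    R=tool(d,-zz);q=ctrl.ik(tcp_for(np.array([.475,-.23,.27]),R),quat(R));print(d,q)
R=tool(yd,-zz);ctrl.movep(tcp_for(np.array([.475,-.23,.27]),R),quat(R))
im,d=vision.grab_frame("wrist");cv2.imwrite("pics/wrist4.png",im);Q=cloud("wrist",d);np.save("w4.npy",Q)
m=(np.all((Q>[.44,-.29,.143])&(Q<[.56,-.18,.157]),-1))
k,lab,st,_=cv2.connectedComponentsWithStats(m.astype(np.uint8));i=1+st[1:,4].argmax()
X=Q[lab==i];print(len(X),X.mean(0),cv2.minAreaRect(X[:,:2].astype(np.float32)),st[i])
print(get_state()["time"])
```

```text
[-0.342   0.9397  0.    ] [ 0.7143  0.3554 -0.4375  1.7207  0.166   1.1022  2.1454]
[0.9397 0.342  0.    ] [ 0.5278  0.3373 -0.1722  1.723   0.0641  1.0868  0.6844]
1269 [ 0.4964 -0.2319  0.1499] ((0.49778252840042114, -0.23154036700725555), (0.027870940044522285, 0.02800728939473629), 22.76743507385254) [ 249  212   38   37 1269]
15.225
```

View pics/wrist4.png

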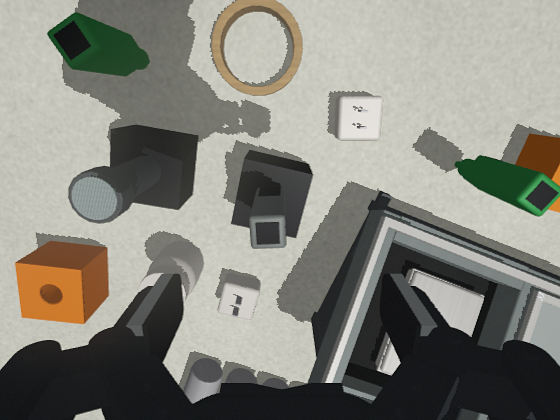

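The wrist view shows the gauge top at (267,233), square and in line with the fingers, with the torch head at (97,197). I compute the ring and check IK, then grasp and lift.

```bash
cat > pick.py <<'E'
from h import *
np.set_printoptions(precision=4,suppress=True)
im=cv2.imread("pics/wrist2.png");Q=np.load("w2.npy")
g=im.max(-1);m=np.zeros_like(g);m[172:213,148:189]=1
dark=((g<110)&(m>0)).astype(np.uint8)
X=Q[dark>0];print("ring",X.mean(0),loc(X.mean(0)),len(X),"loc rect",cv2.minAreaRect(loc(X)[:,:2].astype(np.float32)))
M=X.mean(0)
th=np.radians(22.8);yd=np.array([np.cos(th),np.sin(th),0])
R=tool(yd,-zz);G=np.array([.4975,-.2315,0])
print("place ik",[ctrl.ik(tcp_for(M+.12*n,tool(v,-n)),quat(tool(v,-n))) for v in(ux,ys)])
ctrl.movep(tcp_for(G+[0,0,.24],R),quat(R))
im,d=vision.grab_frame("wrist");W=cloud("wrist",d)
m=(np.all((W>[.44,-.29,.143])&(W<[.56,-.18,.157]),-1))
k,lab,st,_=cv2.connectedComponentsWithStats(m.astype(np.uint8));i=1+st[1:,4].argmax()
r=cv2.minAreaRect(W[lab==i][:,:2].astype(np.float32));print("gauge",r)
c=np.array(r[0])
if np.linalg.norm(c-G[:2])<.006 and abs(r[1][0]-.028)<.003 and abs(r[1][1]-.028)<.003: G[:2]=(G[:2]+c)/2
print(G)
z=.115
ctrl.movel(tcp_for(G+[0,0,z],R),quat(R),max_speed=.1);s=get_state();print(s["contact_force"])
ctrl.close_gripper(40);ctrl.pause(.1);s=get_state();print("w",s["width"],s["gripper_force"],s["contact_force"])
if .02<s["width"]<.04:
    t=np.array(s["tcp_pos"]);ctrl.movel(t+[0,0,.02],quat(R),max_speed=.06);print(get_state()["contact_force"])
    ctrl.movel(t+[0,0,.15],quat(R),max_speed=.15)
    s=get_state();print("up",s["width"],s["contact_force"],s["time"],s["tcp_pos"])
E
python3 pick.py
```

```text
ring [nan nan nan] [nan nan nan] 174 loc rect ((nan, nan), (0.0, 0.0), 0.0)Traceback (most recent call last):
  File "pick.py", line 10, in <module>
    print("place ik",[ctrl.ik(tcp_for(M+.12*n,tool(v,-n)),quat(tool(v,-n))) for v in(ux,ys)])
                      ~~~~~~~^^^^^^^^^^^^^^^^^^^^^^^^^^^^^^^^^^^^^^^^^^^^^^
ValueError: expected 3 finite numbers
```

```bash
sed -i 's/^X=Q\[dark>0\];/X=Q[dark>0];X=X[~np.isnan(X).any(1)];/' pick.py && python3 pick.py
```

```text
ring [ 0.5679 -0.023   0.0918] [-0.0007 -0.0889 -0.0138] 172 loc rect ((-0.00042314454913139343, -0.08932442218065262), (0.02911040559411049, 0.028058333322405815), 86.79414367675781)
place ik [array([ 0.4966,  0.3036, -0.6635,  2.1224,  0.5293,  0.4806,  2.5575]), array([ 0.2488,  0.2685, -0.3372,  2.125 ,  0.2955,  0.4287,  1.2245])]
gauge ((0.4983437657356262, -0.23122115433216095), (0.027670463547110558, 0.02781594730913639), 21.854049682617188)
[ 0.4979 -0.2314  0.    ]
[0.4434 0.303  0.803 ]
w 0.027213791405012858 45.578017830848694 [-0.2036  0.4815  2.6708]
[ 0.0796 -0.3874 -1.9014]
up 0.027785250205029286 [-0.9337 -0.7782 -1.6144] 20.0917 [ 0.4973 -0.2312  0.2454]
```

The gauge is held: width is 28 mm and its 1.5 N weight shows on the wrist. Now I hover square over the ring and check the axis with the cameras.

```bash
cat >> h.py <<'E'
M=np.array([.5679,-.0230,.0910])
E
python3 - <<'E'
from h import *
np.set_printoptions(precision=4,suppress=True)
for v in(ux,ys):
    R=tool(v,-n);print(ctrl.ik(tcp_for(M+.16*n,R),quat(R)))
R=tool(ys,-n)
ctrl.movep(tcp_for(M+.16*n,R),quat(R));ctrl.pause(.3)
s=get_state();print(s["time"],s["width"],s["contact_force"],np.array(s["tcp_pos"])-tcp_for(M+.16*n,R))
for nm in("side","scene"):
    im,d=vision.grab_frame(nm);cv2.imwrite(f"pics/{nm}5.png",im);Q=cloud(nm,d);np.save(nm+"5.npy",Q)
    D=Q-M;h=D@n;rad=np.linalg.norm(D-h[...,None]*n,axis=-1)
    for lo,hi in((.042,.052),(.058,.068),(.085,.100),(.105,.12)):
        k=(h>lo)&(h<hi)&(rad<.045);X=D[k]
        if len(X)>5: print(nm,lo,len(X),"ux",np.percentile(X@ux,[5,50,95]),"ys",np.percentile(X@ys,[5,50,95]))
im=cv2.imread("pics/side5.png")[120:260,190:350];im2=cv2.imread("pics/scene5.png")[90:230,230:390]
cv2.imwrite("pics/c5.png",cv2.resize(np.hstack([im,im2]),None,fx=2.5,fy=2.5,interpolation=2))
E
```

```text
[ 0.0455  0.1876 -0.0777  2.0984  0.0751  0.5079 -0.1234]
[ 0.2831  0.1971 -0.3641  2.0958  0.2089  0.521   1.3089]
21.25 0.027541620547231242 [ 0.1745 -0.6118 -2.6028] [ 0.0003 -0.0009 -0.0002]
side 0.058 9 ux [-0.0034  0.0007  0.0035] ys [-0.0016  0.0003  0.0036]
side 0.085 29 ux [-0.0097 -0.0028  0.0069] ys [0.0003 0.0066 0.0109]
side 0.105 57 ux [-0.0146 -0.005   0.0105] ys [-0.006   0.0117  0.0146]
scene 0.058 9 ux [-0.0033 -0.0008  0.002 ] ys [-0.0037 -0.0001  0.0027]
scene 0.085 50 ux [0.0014 0.0069 0.0122] ys [-0.0091 -0.0014  0.0074]
scene 0.105 75 ux [0.0041 0.0113 0.0146] ys [-0.014 -0.002  0.012]
```

View pics/c5.png

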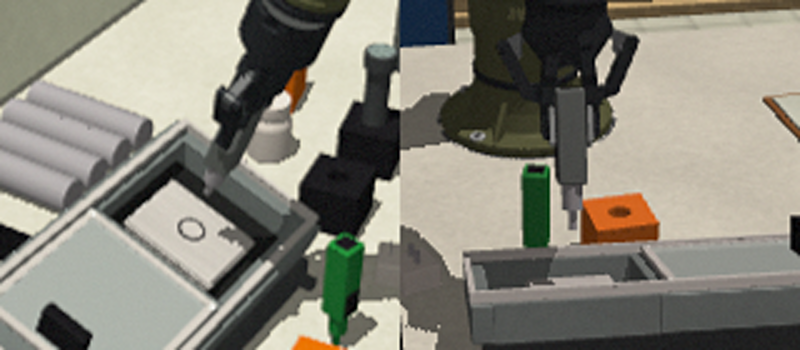

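The gauge is in the fingers, upright to the slope, with its plunger over the ring: side crop tip at (210,185), ring at (191,229). The guard is open. Plunger points lie on the expected axis to about 1 mm. I check the ring from the side camera, then press with force feedback.

```bash
cat > press.py <<'E'
from h import *
np.set_printoptions(precision=4,suppress=True)
im=cv2.imread("pics/side5.png");Q=np.load("side5.npy");D=Q-M
k=(np.linalg.norm(D,axis=-1)<.02)&(im.max(-1)<np.percentile(im.max(-1)[np.linalg.norm(D,axis=-1)<.02],35));X=D[k]
print("ring side off",X.mean(0)@ux,X.mean(0)@ys,cv2.minAreaRect(np.stack([X@ux,X@ys],1).astype(np.float32)))
R=tool(ys,-n)
def force():
    v=[]
    for _ in range(6): ctrl.pause(.04);v.append(np.array(get_state()["contact_force"]))
    return np.mean(v,0)
h=.10+.012
ctrl.movel(tcp_for(M+h*n,R),quat(R),max_speed=.06);ctrl.pause(.2);f0=force();print("f0",f0)
tgt=0
while h>.0885:
    h-=.001;ctrl.movel(tcp_for(M+h*n,R),quat(R),max_speed=.015)
    df=force()-f0;s=get_state();hh=(np.array(s["tcp_pos"])-tcp_for(M,R))@n
    print(round(h,4),round(hh,4),"dn %.2f"%(df@n),"lat %.2f %.2f"%(df@ux,df@ys))
    if df@n>2.6: break
s=get_state();print(s["time"],s["width"],s["gripper_force"],np.abs(s["qd"]).max())
E
python3 press.py
```

```text
ring side off -0.0014893127437133132 -0.0008005585632008941 ((-0.002384497784078121, -0.002076178789138794), (0.027976807206869125, 0.03253474086523056), 45.458412170410156)
f0 [ 0.2022 -0.2729 -1.6117]
0.111 0.111 dn 0.01 lat 0.14 0.39
0.11 0.11 dn 0.21 lat 0.14 0.59
0.109 0.109 dn 0.32 lat -0.37 0.07
0.108 0.108 dn -0.27 lat 0.33 0.30
0.107 0.107 dn 0.32 lat -0.43 0.10
0.106 0.106 dn 0.11 lat -0.35 -0.02
0.105 0.105 dn 0.37 lat -0.33 0.13
0.104 0.104 dn 0.11 lat 0.12 0.29
0.103 0.103 dn 0.43 lat -0.15 -0.13
0.102 0.102 dn 0.22 lat -0.10 0.34
0.101 0.101 dn 0.97 lat -0.24 0.08
0.1 0.1 dn 1.45 lat -0.03 0.40
0.099 0.099 dn 1.80 lat 0.24 0.19
0.098 0.098 dn 1.89 lat 0.32 0.23
0.097 0.097 dn 2.10 lat 0.59 -0.20
0.096 0.096 dn 2.36 lat 0.91 -0.35
0.095 0.095 dn 3.10 lat 0.67 -0.27
31.25 0.027718844876839073 45.60373306274414 0.0018768894319375442
```

Run:
```python
from h import *
im,d=vision.grab_frame("side");Q=cloud("side",d);im2,_=vision.grab_frame("scene")
D=Q-M;h=D@n;rad=np.linalg.norm(D-h[...,None]*n,axis=-1)
for lo,hi in((.003,.012),(.016,.034),(.045,.06)):
    X=D[(h>lo)&(h<hi)&(rad<.03)]
    if len(X): print(lo,len(X),np.percentile(X@ux,[5,50,95]).round(4),np.percentile(X@ys,[5,50,95]).round(4))
s=get_state();print(s["time"],rot(s["eef_rot"]).as_matrix()[:,2]@-n,s["contact_force"])
cv2.imwrite("pics/c6.png",cv2.resize(np.hstack([im[160:240,220:310],im2[130:210,240:330]]),None,fx=4.4,fy=4.4,interpolation=2))
```

```text
0.003 7 [-0.0172 -0.0005  0.0166] [-0.005   0.0058  0.011 ]
0.016 33 [-0.0102 -0.0033  0.0061] [0.0024 0.0081 0.012 ]
0.045 56 [-0.0148 -0.0052  0.0099] [-0.0038  0.0133  0.0167]
31.35 0.9999999984032559 [0.26279705 0.34148887 1.24123141]
```

View pics/c6.png

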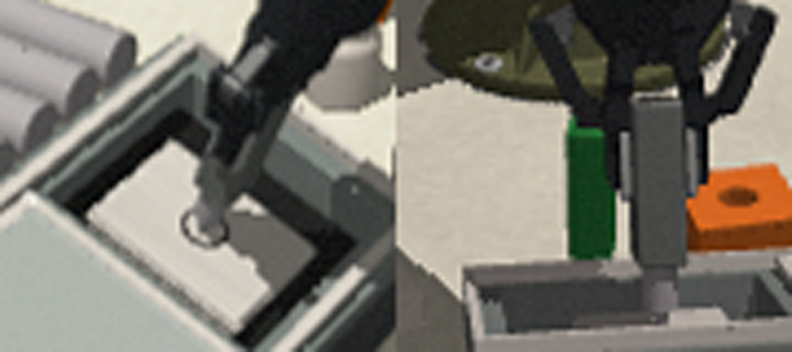

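The plunger stands in the middle of the ring (crop 205,228), square to the face, at about 3 N. I'm handing it in.

```bash
python3 -c "
from station import ticket
print(ticket.close_job())"
```

```text
the job is handed in; nothing more can be done
None
```

The job is handed in at about 31 s: the guard is fully open, and the gauge is held square on the ring at an estimated 3 N with the plunger about 6.5 mm in; the hand-in returned no verdict.

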